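# Switch the graining-ball feeder to its other tray

## Robot

A 6-joint arm with a two-finger parallel gripper is mounted at the origin on the work surface. World frame = base frame: x ahead of the robot, y to its left, z up, the work surface at z = 0. Lengths are in mm, angles in rad, forces in N, time in s.
With the tool pointing down it reaches from about 200 to 875 mm from the base axis. Payload 3.4 kg.
Tool frame: the origin (TCP) lies between the finger pads; the fingertips stand 25 mm ahead of it and the grasp point (between the pads) lies 6 mm ahead of it; z points along the fingers, y is the line along which they close (so a half turn about z gives the same grasp; the last joint's range is limited). The gripper opens to 94 mm and grips with 3 to 60 N. Pads are 16 mm wide; open, the fingers measure 119 mm over their backs; the gripper's body (75 mm by 177 mm) begins 78 mm behind the grasp point.
Start: joints at [-1.271, 0.276, 1.505, -0, 1.361, -0.121], TCP at [234.885, -524.873, 230.493] pointing down, gripper open.
Joint ranges: [-2.89, 2.89], [-0.75, 2.08], [0.22, 2.7], [-1.18, 4.32], [0.11, 2.71], [-2.7, 2.7]. Speed limits (rad/s): [2.57, 2.57, 3.14, 3.14, 3.14, 3.14].

## Interface

Orientations are given as a unit quaternion [x, y, z, w].
In Python, from workcell import manip, vision, job_done gives the robot as it stands. The module is installed in compiled form; this text tells all that it offers.
- The arm moves only by the tool play_rows, never from a script. Its argument "motion" is a list of rows, each a list of 3 entries, a list of its own where there are three numbers: the shift along the tool's x, y, z in mm, then the turn about the tool's z in rad, then the finger opening in mm, from 0 to 94. A call has exactly 10 rows; each row shifts and turns the commanded pose from where the row before left it, along the tool's axes as they then stand; what a row does not reach is not made up. A row lasts 1/12 s, in which the tool goes at most 41.7 mm and 7.16 degrees, less where a joint would pass 70% of its speed; a pose out of reach is approached as far as the arm can. A call is refused whole if a number of a shift passes 41.7 or a number of a turn 0.125, either way. A call with a gripper value outside its range is refused whole. The fingers move at their own pace and stop on an object; "squeeze" is the grip in N (left out, the last holds). Time passes only in rows, so rows that do not move let the fingers close, or fill a call up. It gives the time, the measured TCP pose, the force, the opening and the grip force at its end, in the units of the state.
- manip.get_state(): the state, without advancing time (a new reading comes with each control period).
- vision.read_camera(name): name is "scene" or "side" or "wrist"; returns (picture, depth): 384x512x3 uint8, red, green, blue; 384x512 float32, mm along the optical axis (not along the pixel's ray), 0 where there is no reading.
- vision.calibration(name): a dict with "fx", "fy", "cx", "cy" (pixels), "world_from_camera" (4x4, takes a point from camera to world coordinates); the wrist camera has in their place "tool_from_camera" (4x4, takes a point from camera to tool coordinates, whose origin is the TCP and whose axes are the flange's). Camera axes: x right, y down, z forward; pixel columns grow to the right and rows downward; lengths in mm; the calibration is good to about 2 mm. The wrist camera is an equidistant fisheye: a pixel r from the principal point sees the ray r / f radians off the axis. A picture is of the moment at which its call begins: read the wrist's pose just before it. calibration takes no time and is no camera call.
- job_done(): hands the job in; it is judged then, once.
The state is a dict: "time_s": time; "qpos": joint angles; "joint_velocities": joint speeds; "tau": joint torques, N m; "tool_pos": TCP position; "orientation": TCP orientation; "ft_force": force on the tool from outside, world axes, zero at the start; "torque": the same for the moment, N m; "gripper_width": opening from 0.0 (shut) to 1.0 (fully open); "grip_force": force on a finger pad.
Only numpy, scipy, OpenCV 4.12 (cv2) and the standard library are available. Lean on these libraries where they do the work, as an engineer would, in place of code of your own. Each camera call takes 0.05 s, during which the arm holds its last target. There are 200 camera calls.

## Task

Press down the raised end of the ball feeder's seesaw with a fingertip so that it rocks over and leads to the other tray, and only then push the shutter's black post fully across towards the trough, so that all four steel balls run down into that other tray. Do not touch the balls or lift anything, and leave the things standing about where they are.

Things in the scene. Friction and masses are not known exactly. Their poses are not given: they have to be found in the camera images.
- feeder: fixed bench ball feeder, plywood and aluminium. Origin on the table straight below the seesaw's pivot; x points from the seesaw up along the feed trough (away from the robot), y to the left tray, z up. The trough (30 mm wide, walls 18 mm high) falls from x = 200 mm (floor 152 mm high) to its lip at x = 10 mm (floor 122 mm high) over the seesaw's middle.
- left_tray (a point): middle of the floor of the fixed grey left tray, at feeder y = 195 mm, 4 mm above the table; inside 102 mm (feeder x) by 112 mm (feeder y), walls 36 to 60 mm high. A chute leads into it from the seesaw's left end.
- right_tray (a point): the same point of the right tray, at feeder y = -195 mm, fed from the seesaw's right end.
- seesaw (a joint): tilt in rad of the steel seesaw channel (160 x 50 mm, long in feeder y, pivot along feeder x 75 mm above the table). Top-heavy and free, it lies against one of two stops: +0.3 = left (+y) end raised, feeds the right tray; -0.3 = right end raised, feeds the left tray. Under 1 N on the raised tab tips it; pressed past level (0) it falls to the other stop by itself and stays.
- tab_left (a point): middle of the upper face of the seesaw's left press tab, a flat steel plate 65 mm long (feeder x), 40 mm wide, 4 mm thick, that sticks out towards the robot; 23 mm from its free end, 72 mm from the pivot in feeder y; about 134 mm above the table when raised, 115 mm level, 92 mm lowered. Only the base board and table lie below.
- tab_right (a point): the same point on the right press tab.
- shutter (a joint): travel of the feed shutter in m: 0 = shut (blade across the trough at feeder x = 82 mm, holding the balls back), 0.045 = fully open at its stop. It opens towards feeder -y, slides with 1 to 2 N and stays where it is left; the balls run past once it is about 0.025 open.
- post_top (a point): top centre of the shutter's upright black post (16 mm in diameter, 42 mm tall) on the slide bar left (+y) of the trough, 204 mm above the table, 100 mm left of the trough's middle when shut, 55 mm when open. To open, push it from its left side towards the trough (feeder -y). The bar's end is 11 mm left of the post's middle, its upper face 42 mm below this point.
- ball1: steel ball, 20 mm in diameter, 33 g, number 1 of four waiting in a row in the feed trough behind the shutter (1 is nearest the shutter); origin at its centre.
- ball2: steel ball, 20 mm in diameter, 33 g, number 2 of four waiting in a row in the feed trough behind the shutter (1 is nearest the shutter); origin at its centre.
- ball3: steel ball, 20 mm in diameter, 33 g, number 3 of four waiting in a row in the feed trough behind the shutter (1 is nearest the shutter); origin at its centre.
- ball4: steel ball, 20 mm in diameter, 33 g, number 4 of four waiting in a row in the feed trough behind the shutter (1 is nearest the shutter); origin at its centre.
- ink_tin: closed ink tin, 70 mm in diameter, 55 mm high; loose bystander, to be left alone; origin under its middle.
- tape_roll: roll of tape lying flat, 90 mm in diameter, 25 mm high; loose bystander, to be left alone; origin under its middle.
- palette_knife: palette knife lying flat; loose bystander, to be left alone; origin under its middle.
- oil_bottle: amber bottle, 52 mm in diameter, 120 mm high; loose bystander, to be left alone; origin under its middle.
- brush_mug: white mug, 80 mm in diameter, 90 mm high; loose bystander, to be left alone; origin under its middle.
- wood_block: printing block of wood, 100 x 70 x 22 mm; loose bystander, to be left alone; origin under its middle.
- brayer: ink roller with a wooden handle, lying down, 36 mm high; loose bystander, to be left alone; origin under its middle.

How it is judged (in metres and radians):
On the way, in this order (a step that is already met when the one before it is completed fails the run):
1. the seesaw lies over on its other side while all four balls still wait behind the shutter (distance of tab_left from where it was at the start of the episode above 0.03 m and (value of joint seesaw above 0.24 rad or value of joint seesaw below -0.24 rad) and x of each of ball1, ball2, ball3, ball4 in the frame of feeder above 0.08 m), for 0.2 s.
2. the shutter is pushed fully open (value of joint shutter above 0.036 m), for 0.1 s.
At the end, for the whole second after the job is handed in: The seesaw lies against the stop opposite to the one it started on (a tab moved over 30 mm, tilt over 0.24 rad), the shutter is open by more than 36 mm, and all four balls lie at rest (under 0.03 m/s) inside the tray that the seesaw now leads to (distance of tab_left from where it was at the start of the episode above 0.03 m and (value of joint seesaw above 0.24 rad or value of joint seesaw below -0.24 rad) and value of joint shutter above 0.036 m and ((value of joint seesaw below -0.24 rad and y of ball1 in the frame of feeder between 0.135 and 0.255 m and z of each of ball1, ball2, ball3, ball4 in the frame of feeder below 0.035 m and x of ball1 in the frame of feeder between -0.055 and 0.055 m and y of ball2 in the frame of feeder between 0.135 and 0.255 m and x of ball2 in the frame of feeder between -0.055 and 0.055 m and y of ball3 in the frame of feeder between 0.135 and 0.255 m and x of ball3 in the frame of feeder between -0.055 and 0.055 m and y of ball4 in the frame of feeder between 0.135 and 0.255 m and x of ball4 in the frame of feeder between -0.055 and 0.055 m) or (value of joint seesaw above 0.24 rad and y of ball1 in the frame of feeder between -0.255 and -0.135 m and z of each of ball1, ball2, ball3, ball4 in the frame of feeder below 0.035 m and x of ball1 in the frame of feeder between -0.055 and 0.055 m and y of ball2 in the frame of feeder between -0.255 and -0.135 m and x of ball2 in the frame of feeder between -0.055 and 0.055 m and y of ball3 in the frame of feeder between -0.255 and -0.135 m and x of ball3 in the frame of feeder between -0.055 and 0.055 m and y of ball4 in the frame of feeder between -0.255 and -0.135 m and x of ball4 in the frame of feeder between -0.055 and 0.055 m)) and linear speed of each of ball1, ball2, ball3, ball4 below 0.03 m/s); the robot touches nothing.
It fails at once if a ball is touched by the robot (contact force between any of ball1, ball2, ball3, ball4 and the fingers above 0.3 N or contact force between any of ball1, ball2, ball3, ball4 and the arm above 0.3 N).
It fails at once if a bystander is moved more than 25 mm (distance of any of ink_tin, tape_roll, palette_knife, oil_bottle, brush_mug, wood_block, brayer from where it was at the start of the episode above 0.025 m).
It also fails if it takes over 38 s, if anything falls off the work surface, if the arm or the gripper's body presses on something with over 40 N, if the wrist force passes 120 N, or if a joint passes its speed limit or range.

## Working session

There is one attempt and no reset: what is moved stays moved. The work goes in short steps, Python scripts to look and compute and a tool call to move; the robot and the scene stay as the last step left them, time stands still between calls to the robot, and variables do not carry over. Pictures are saved under pics/ and viewed, at most 10 in all, crops included, and the job is handed in when it is done.

Besides the shell and the picture viewer there is one more tool, called after "Call:" as name([rows], argument=value, ...), one row to a line, values as JSON. play_rows: Moves the arm, as the interface text tells. Its arguments: {"type":"object","properties":{"motion":{"type":"array","items":{"type":"array"}},"squeeze":{"type":"number"}},"required":["motion"]}

```bash
mkdir -p pics; cat > h.py <<'E'
import numpy as np,cv2
from workcell import manip,vision,job_done
def grab(n,f):
    p,d=vision.read_camera(n); cv2.imwrite('pics/'+f+'.png',p[:,:,::-1]); np.save('pics/'+f+'.npy',d); return p,d
def world(n,d):
    c=vision.calibration(n); v,u=np.mgrid[:384,:512]
    P=np.stack([(u-c['cx'])/c['fx']*d,(v-c['cy'])/c['fy']*d,d,np.ones_like(d)],-1)
    return (P@np.array(c['world_from_camera']).T)[...,:3]
E
python3 - <<'E'
from h import *
a,_=grab('scene','s0'); b,_=grab('side','d0')
for n in('scene','side'):
    c=vision.calibration(n);print(n,np.round(np.array(c['world_from_camera']),2).tolist(),c['fx'])
print(manip.get_state())
E
```

```text
scene [[0.83, 0.48, -0.28, 868.64], [0.55, -0.71, 0.44, -507.44], [0.01, -0.52, -0.85, 1137.73], [0.0, 0.0, 0.0, 1.0]] 351.0969748687726
side [[1.0, -0.02, 0.06, 471.86], [-0.07, -0.53, 0.84, -1092.81], [0.01, -0.85, -0.53, 812.58], [0.0, 0.0, 0.0, 1.0]] 382.61854126380615
{'time_s': 0.1, 'qpos': array([-1.27099906e+00,  2.76536630e-01,  1.50595528e+00, -1.84463122e-05,
        1.36071120e+00, -1.21037479e-01]), 'joint_velocities': array([ 0.00107303, -0.0003925 , -0.00377613,  0.00087896,  0.00018375,
        0.00158558]), 'tau': array([ 1.59024370e-03, -4.05456269e+01, -2.37780690e+01,  7.01042963e-02,
        2.98586616e-02, -3.71228373e-05]), 'tool_pos': array([ 234.73594236, -524.4109403 ,  229.70885609]), 'orientation': array([ 9.77943103e-01,  2.08869907e-01, -8.08584887e-05, -8.01211705e-04]), 'ft_force': array([-0.34198818, -0.21152944,  0.37059013]), 'torque': array([ 0.03275954,  0.01951525, -0.01006483]), 'grip_force': 0.0, 'gripper_width': 0.9985419451879073}
```

View pics/s0.png

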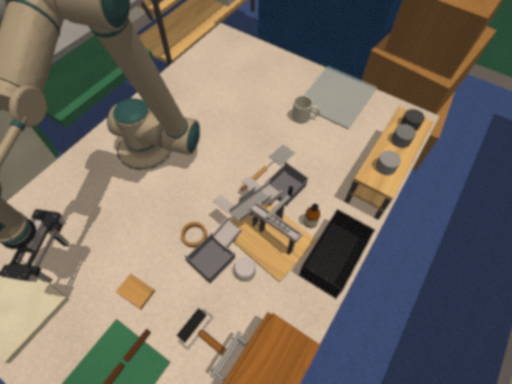

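View pics/d0.png

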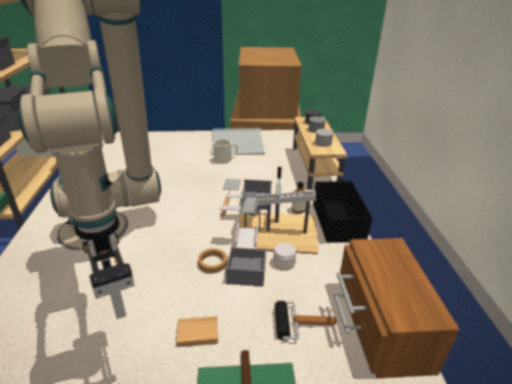

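The feeder is around scene pixel (265,215), with the right tray near (210,258), the left tray near (288,182) and the post near (290,190). Next I enlarge both views.

```bash
python3 - <<'E'
from h import *
a=cv2.imread('pics/s0.png')[135:285,175:325]; b=cv2.imread('pics/d0.png')[160:290,190:340]
a=cv2.resize(a,(600,600),interpolation=cv2.INTER_CUBIC)
b=cv2.resize(b,(690,598),interpolation=cv2.INTER_CUBIC)
cv2.imwrite('pics/s1.png',a);cv2.imwrite('pics/d1.png',b)
for n,f in(('scene','s0'),('side','d0')):
    W=world(n,np.load(f'pics/{f}.npy'))
    np.save(f'pics/{f}W.npy',W)
W=np.load('pics/s0W.npy')
for u,v in((210,258),(288,182),(290,190),(282,153),(225,202),(228,232),(245,268)): print(u,v,np.round(W[v,u]))
E
```

```text
210 258 [ 514. -234.    6.]
288 182 [576. 177.   3.]
290 190 [647.  37. 199.]
282 153 [483. 285.   1.]
225 202 [477. -84. 132.]
228 232 [ 525. -140.   58.]
245 268 [ 642. -211.   56.]
```

View pics/s1.png

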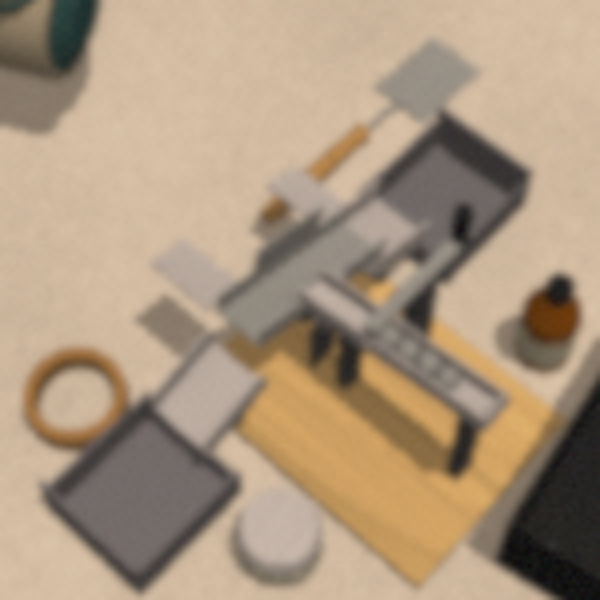

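View pics/d1.png

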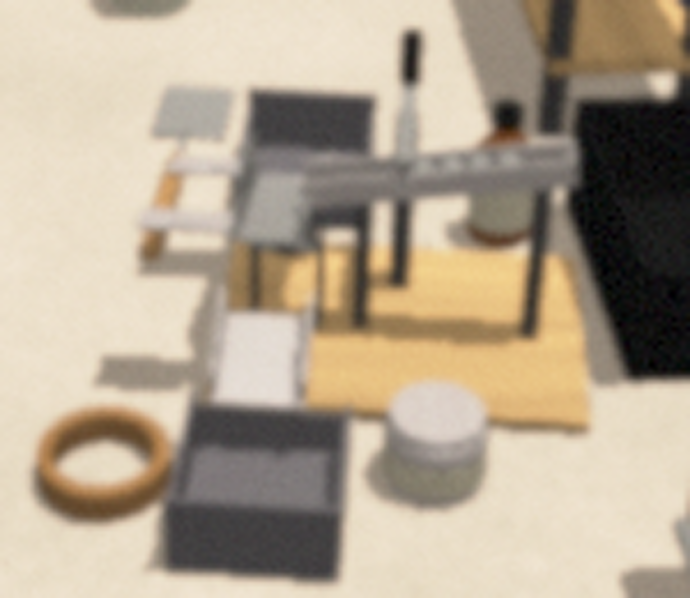

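The right end is raised (tab about 132 mm high at scene (225,202)), so I press the right tab. The post top is near scene (291,187). Next I fit the feeder pose.

```bash
cat > m.py <<'E'
from h import *
W=np.load('pics/s0W.npy');D=np.load('pics/d0W.npy')
def seg(W,u0,u1,v0,v1,z0,z1,nm):
    R=W[v0:v1,u0:u1].reshape(-1,3);R=R[(R[:,2]>z0)&(R[:,2]<z1)&(R[:,0]>300)]
    r=cv2.minAreaRect(R[:,:2].astype(np.float32)) if len(R)>3 else None
    print(nm,len(R),'med',np.round(np.median(R,0)),'rect',r); return R
seg(W,210,236,190,216,118,150,'tabR scene')
seg(W,242,262,174,192,70,110,'tabL scene')
seg(D,218,242,203,213,118,150,'tabR side')
seg(D,228,244,193,199,70,110,'tabL side')
seg(W,284,297,182,200,175,215,'post scene')
seg(D,275,285,164,182,175,215,'post side')
seg(W,185,237,232,285,-3,12,'trayR floor')
T=seg(W,250,305,200,245,140,176,'trough')
# trough rotated crop
T=seg(D,258,318,188,205,135,176,'trough side')
seg(W,175,240,232,285,30,66,'trayR rim')
seg(W,265,310,160,205,30,66,'trayL rim')
E
python3 m.py
```

```text
tabR scene 233 med [485. -93. 134.] rect ((487.16961669921875, -92.14976501464844), (38.553497314453125, 86.4917984008789), 81.61968231201172)
tabL scene 150 med [497.  44.  92.] rect ((498.7738037109375, 44.944271087646484), (40.12474060058594, 72.7769546508789), 80.30488586425781)
tabR side 105 med [477. -99. 139.] rect ((476.2197570800781, -94.09037017822266), (44.039588928222656, 65.8692626953125), 89.7562026977539)
tabL side 57 med [493.  40.  96.] rect ((492.9031677246094, 41.23942565917969), (38.71763229370117, 49.65866470336914), 87.324951171875)
post scene 39 med [647.  40. 198.] rect ((646.4304809570312, 43.70316696166992), (17.99847412109375, 13.620135307312012), 76.63065338134766)
post side 43 med [643.  36. 192.] rect ((643.5158081054688, 38.314064025878906), (11.937829971313477, 14.598886489868164), 76.84877014160156)
trayR floor 1720 med [ 517. -243.    1.] rect ((508.7182922363281, -230.55538940429688), (179.86279296875, 191.1551055908203), 35.14405822753906)
trough 579 med [672. -61. 156.] rect ((660.55615234375, -28.123939514160156), (95.89716339111328, 187.3731689453125), 81.6976318359375)
trough side 577 med [664. -68. 154.] rect ((658.2210083007812, -47.88990020751953), (66.48464965820312, 183.52597045898438), 80.9428939819336)
trayR rim 584 med [ 533. -201.   48.] rect ((526.9569702148438, -231.81480407714844), (175.1229248046875, 161.5037841796875), 34.946495056152344)
trayL rim 405 med [571. 148.  47.] rect ((574.6757202148438, 118.2398681640625), (190.2947235107422, 112.20614624023438), 82.12012481689453)
```

Call:
play_rows([
  [[0, 0, 0], 0.114, 0],
  [[0, 0, 0], 0.114, 0],
  [[0, 0, 0], 0.114, 0],
  [[0, 0, 0], 0.114, 0],
  [[0, 0, 0], 0.114, 0],
  [[11.5, -30, 0], 0, 0],
  [[11.5, -30, 0], 0, 0],
  [[11.5, -30, 0], 0, 0],
  [[11.5, -30, 0], 0, 0],
  [[11.5, -30, 0], 0, 0],
], squeeze=10)

```text
time_s: 0.93
tool_pos: [314.3, -383.5, 230.0]
orientation: [0.997, -0.075, -0.0, -0.0]
ft_force: [1.3, -0.4, -0.2]
gripper_width: 0.325
grip_force: 0.0
```

Call:
play_rows([
  [[11.5, -30, 0], 0, 0],
  [[11.5, -30, 0], 0, 0],
  [[11.5, -30, 0], 0, 0],
  [[11.5, -30, 0], 0, 0],
  [[11.5, -30, 0], 0, 0],
  [[11.5, -30, 0], 0, 0],
  [[11.5, -30, 0], 0, 0],
  [[11.5, -30, 0], 0, 0],
  [[11.5, -30, 0], 0, 0],
  [[0, 0, 0], 0, 0],
])

```text
time_s: 1.77
tool_pos: [458.3, -128.9, 230.2]
orientation: [0.997, -0.072, 0.0, -0.002]
ft_force: [-0.5, 0.2, -0.1]
gripper_width: 0.008
grip_force: 0.0
```

Call:
play_rows([
  [[5, -15, 0], 0, 0],
  [[5, -15, 0], 0, 0],
  [[0, 0, 20], 0, 0],
  [[0, 0, 20], 0, 0],
  [[0, 0, 15], 0, 0],
  [[0, 0, 0], 0, 0],
  [[0, 0, 0], 0, 0],
  [[0, 0, 0], 0, 0],
  [[0, 0, 0], 0, 0],
  [[0, 0, 0], 0, 0],
])

```text
time_s: 2.6
tool_pos: [471.5, -105.8, 176.5]
orientation: [0.997, -0.075, 0.001, 0.0]
ft_force: [-0.5, -1.1, 0.1]
gripper_width: 0.003
grip_force: 0.0
```

```bash
python3 - <<'E'
from h import *
grab('side','d2');p=cv2.imread('pics/d2.png')[160:290,190:340];grab('wrist','w2')
cv2.imwrite('pics/d2c.png',np.hstack([cv2.resize(p,(400,400)),cv2.resize(cv2.imread('pics/w2.png'),(400,400))]))
E
```

```text
(no output)
```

View pics/d2c.png

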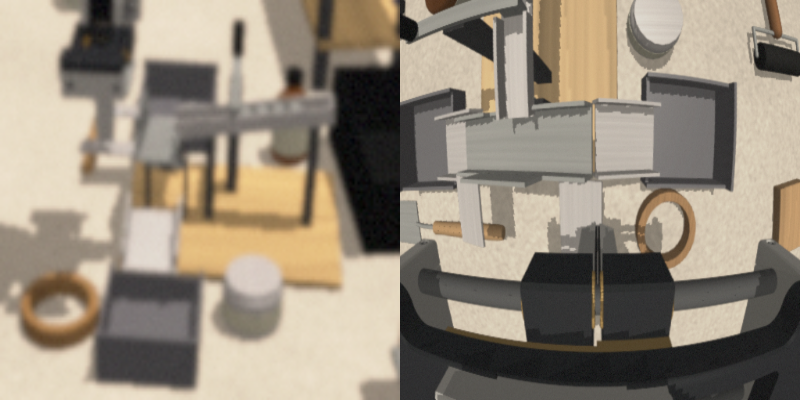

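The side view shows the closed fingers over the right tab. In the wrist view the fingertip is at about (598,225), some 13 mm outward of the tab's middle (581,215), so I move in 8 mm and press.

Call:
play_rows([
  [[3, -8, 0], 0, 0],
  [[0, 0, 0], 0, 0],
  [[0, 0, 8], 0, 0],
  [[0, 0, 6], 0, 0],
  [[0, 0, 6], 0, 0],
  [[0, 0, 6], 0, 0],
  [[0, 0, 6], 0, 0],
  [[0, 0, 6], 0, 0],
  [[0, 0, 6], 0, 0],
  [[0, 0, 3], 0, 0],
])

```text
time_s: 3.53
tool_pos: [474.5, -97.7, 127.3]
orientation: [0.997, -0.075, -0.001, -0.0]
ft_force: [0.4, -1.0, -0.1]
gripper_width: 0.005
grip_force: 0.0
```

Call:
play_rows([
  [[0, 0, 0], 0, 0],
  [[0, 0, 0], 0, 0],
  [[0, 0, 0], 0, 0],
  [[0, 0, 0], 0, 0],
  [[0, 0, -10], 0, 0],
  [[0, 0, -20], 0, 0],
  [[0, 0, -25], 0, 0],
  [[0, 0, -25], 0, 0],
  [[0, 0, -20], 0, 0],
  [[0, 0, 0], 0, 0],
])

```text
time_s: 4.37
tool_pos: [477.7, -98.7, 232.9]
orientation: [0.997, -0.074, 0.005, 0.001]
ft_force: [0.9, 0.4, 0.6]
gripper_width: 0.008
grip_force: 0.0
```

```bash
python3 - <<'E'
from h import *
s=manip.get_state();print(s['tool_pos'])
p,d=grab('side','d3');grab('wrist','w3')
cv2.imwrite('pics/d3c.png',np.hstack([cv2.resize(cv2.imread('pics/d3.png')[160:290,190:340],(400,400)),cv2.resize(cv2.imread('pics/w3.png'),(400,400))]))
E
```

```text
[477.66856432 -98.71524926 232.94953303]
```

View pics/d3c.png

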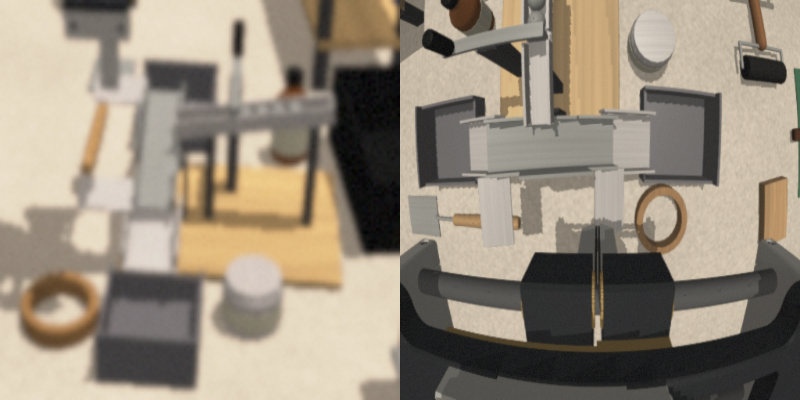

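The seesaw has rocked over: the right tab is now low and the left end is raised, and the balls are still in the trough. Next I go to the left side of the post.

Call:
play_rows([
  [[0, 0, -30], 0, 0],
  [[0, -29, 0], 0, 0],
  [[0, -29, 0], 0, 0],
  [[0, -29, 0], 0, 0],
  [[0, -29, 0], 0, 0],
  [[0, -29, 0], 0, 0],
  [[0, -29, 0], 0, 0],
  [[0, -30, 0], 0, 0],
  [[28, 0, 0], 0, 0],
  [[28, 0, 0], 0, 0],
])

```text
time_s: 5.3
tool_pos: [559.6, 97.9, 256.9]
orientation: [0.997, -0.072, -0.002, 0.0]
ft_force: [1.2, -0.8, -0.6]
gripper_width: 0.005
grip_force: 0.0
```

Call:
play_rows([
  [[28, 0, 0], 0, 0],
  [[28, 0, 0], 0, 0],
  [[28, 0, 0], 0, 0],
  [[3, 0, 0], 0, 0],
  [[0, 0, 0], 0, 0],
  [[0, 0, 0], 0, 0],
  [[0, 0, 0], 0, 0],
  [[0, 0, 0], 0, 0],
  [[0, 0, 0], 0, 0],
  [[0, 0, 0], 0, 0],
])

```text
time_s: 6.13
tool_pos: [646.1, 82.8, 259.1]
orientation: [0.997, -0.074, 0.0, 0.0]
ft_force: [-0.5, -0.1, -0.6]
gripper_width: 0.004
grip_force: 0.0
```

```bash
python3 - <<'E'
from h import *
s=manip.get_state();print(s['tool_pos'])
p,d=grab('side','d4');grab('wrist','w4')
cv2.imwrite('pics/d4c.png',np.hstack([cv2.resize(cv2.imread('pics/d4.png')[110:260,190:340],(400,400)),cv2.resize(cv2.imread('pics/w4.png'),(400,400))]))
E
```

```text
[646.1137794   82.83680849 259.05821325]
```

View pics/d4c.png

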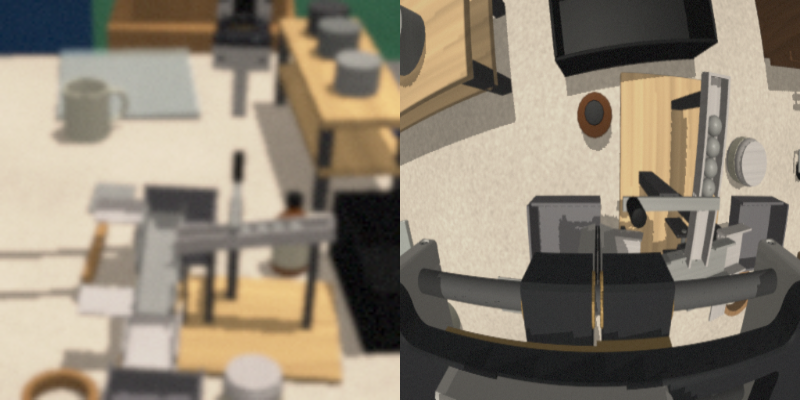

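Side view: the gripper stands left of and above the post, whose top is at (237,157). Wrist view: the post top is at (635,213) and the fingertip at (598,228). I check the post with the wrist depth.

```bash
python3 - <<'E'
from h import *
from scipy.spatial.transform import Rotation as R
c=vision.calibration('wrist');d=np.load('pics/w4.npy');s=manip.get_state()
v,u=np.mgrid[:384,:512];x=u-c['cx'];y=v-c['cy'];r=np.hypot(x,y)+1e-9;t=np.tan(r/c['fx'])
P=np.stack([x/r*t*d,y/r*t*d,d,np.ones_like(d)],-1)@np.array(c['tool_from_camera']).T
W=P[...,:3]@R.from_quat(s['orientation']).as_matrix().T+s['tool_pos']
m=W[185:225,285:320].reshape(-1,3);q=m[(m[:,2]>198)&(m[:,2]<212)]
print(len(q),q.mean(0),q.min(0),q.max(0))
E
```

```text
349 [644.5910836   44.65913884 203.60271107] [635.99540734  36.75594224 198.04555869] [651.72313619  51.74081959 205.83573662]
```

Call:
play_rows([
  [[4, 0, 10], 0, 0],
  [[0, 0, 15], 0, 0],
  [[0, 0, 15], 0, 0],
  [[0, 0, 12], 0, 0],
  [[0, 0, 6], 0, 0],
  [[0, 0, 0], 0, 0],
  [[0, 0, 0], 0, 0],
  [[0, 0, 0], 0, 0],
  [[0, 6, 0], 0, 0],
  [[0, 6, 0], 0, 0],
])

```text
time_s: 7.07
tool_pos: [649.4, 69.9, 201.3]
orientation: [0.997, -0.074, 0.001, 0.0]
ft_force: [-0.9, -0.2, 0.3]
gripper_width: 0.004
grip_force: 0.0
```

Call:
play_rows([
  [[0, 6, 0], 0, 0],
  [[0, 8, 0], 0, 0],
  [[0, 8, 0], 0, 0],
  [[0, 8, 0], 0, 0],
  [[0, 8, 0], 0, 0],
  [[0, 8, 0], 0, 0],
  [[0, 4, 0], 0, 0],
  [[0, 0, 0], 0, 0],
  [[0, 0, 0], 0, 0],
  [[0, 0, 0], 0, 0],
])

```text
time_s: 7.9
tool_pos: [641.2, 20.6, 200.1]
orientation: [0.997, -0.075, -0.0, 0.0]
ft_force: [1.3, 0.1, 0.4]
gripper_width: 0.003
grip_force: 0.0
```

Call:
play_rows([
  [[0, 2, 0], 0, 0],
  [[0, 2, 0], 0, 0],
  [[0, 1, 0], 0, 0],
  [[0, 0, 0], 0, 0],
  [[0, 0, 0], 0, 0],
  [[0, 0, 0], 0, 0],
  [[0, 0, 0], 0, 0],
  [[0, 0, 0], 0, 0],
  [[0, 0, 0], 0, 0],
  [[0, 0, 0], 0, 0],
])

```text
time_s: 8.73
tool_pos: [641.0, 18.5, 200.3]
orientation: [0.997, -0.074, 0.0, -0.002]
ft_force: [0.7, 7.0, -1.3]
gripper_width: 0.008
grip_force: 2.9
```

Call:
play_rows([
  [[0, -10, 0], 0, 0],
  [[0, -20, 0], 0, 0],
  [[0, -20, 0], 0, 0],
  [[0, 0, -20], 0, 0],
  [[0, 0, -30], 0, 0],
  [[0, 0, -30], 0, 0],
  [[0, 0, 0], 0, 0],
  [[0, 0, 0], 0, 0],
  [[0, 0, 0], 0, 0],
  [[0, 0, 0], 0, 0],
])

```text
time_s: 9.57
tool_pos: [647.3, 65.2, 278.7]
orientation: [0.997, -0.075, -0.002, 0.0]
ft_force: [-0.3, -0.5, -0.1]
gripper_width: 0.007
grip_force: 0.0
```

```bash
python3 - <<'E'
from h import *
grab('scene','s5');grab('side','d5');grab('wrist','w5')
cv2.imwrite('pics/c5.png',np.hstack([cv2.resize(cv2.imread('pics/d5.png')[160:290,190:340],(400,400)),cv2.resize(cv2.imread('pics/s5.png')[135:285,175:325],(400,400))]))
E
```

```text
(no output)
```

View pics/c5.png

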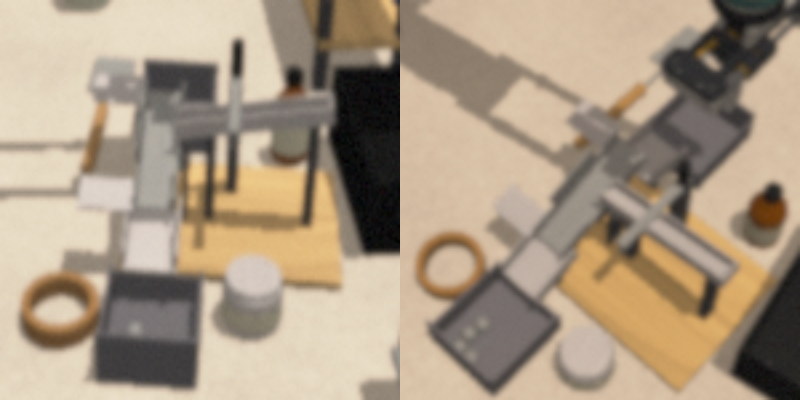

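All four balls lie in the right tray (scene crop around (460–482, 322–355)) and the trough is empty. The shutter came up against its stop at 7 N. I let the balls settle, then hand in.

Call:
play_rows([
  [[0, 0, 0], 0, 0],
  [[0, 0, 0], 0, 0],
  [[0, 0, 0], 0, 0],
  [[0, 0, 0], 0, 0],
  [[0, 0, 0], 0, 0],
  [[0, 0, 0], 0, 0],
  [[0, 0, 0], 0, 0],
  [[0, 0, 0], 0, 0],
  [[0, 0, 0], 0, 0],
  [[0, 0, 0], 0, 0],
])

```text
time_s: 10.55
tool_pos: [648.2, 65.3, 280.5]
orientation: [0.997, -0.075, 0.0, 0.0]
ft_force: [0.7, 0.0, -0.2]
gripper_width: 0.003
grip_force: 0.0
```

Call:
play_rows([
  [[0, 0, 0], 0, 0],
  [[0, 0, 0], 0, 0],
  [[0, 0, 0], 0, 0],
  [[0, 0, 0], 0, 0],
  [[0, 0, 0], 0, 0],
  [[0, 0, 0], 0, 0],
  [[0, 0, 0], 0, 0],
  [[0, 0, 0], 0, 0],
  [[0, 0, 0], 0, 0],
  [[0, 0, 0], 0, 0],
])

```text
time_s: 11.38
tool_pos: [648.2, 65.3, 280.4]
orientation: [0.997, -0.075, -0.0, 0.0]
ft_force: [-0.4, -0.4, -0.1]
gripper_width: 0.005
grip_force: 0.0
```

Call:
play_rows([
  [[0, 0, 0], 0, 0],
  [[0, 0, 0], 0, 0],
  [[0, 0, 0], 0, 0],
  [[0, 0, 0], 0, 0],
  [[0, 0, 0], 0, 0],
  [[0, 0, 0], 0, 0],
  [[0, 0, 0], 0, 0],
  [[0, 0, 0], 0, 0],
  [[0, 0, 0], 0, 0],
  [[0, 0, 0], 0, 0],
])

```text
time_s: 12.22
tool_pos: [648.2, 65.2, 280.4]
orientation: [0.997, -0.075, 0.0, 0.0]
ft_force: [0.5, 0.0, 0.7]
gripper_width: 0.008
grip_force: 0.0
```

```bash
python3 - <<'E'
from h import *
a,_=vision.read_camera('scene')
for i in range(10): b,_=vision.read_camera('scene')
r=np.s_[240:280,185:235]
print(cv2.absdiff(a[r],b[r]).max(), manip.get_state()['time_s'])
print(job_done())
E
```

```text
5 12.7667
the job is handed in; nothing more can be done
None
```

The job is handed in at about 12.8 s, no verdict returned: the seesaw was rocked over first, then the shutter was pushed to its stop, and the last pictures show all four balls at rest in the right tray.

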